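# Slide the shelf board home in the bench rack

## Robot

A 7-joint arm with a two-finger parallel gripper is mounted at the origin on the work surface. World frame = base frame: x ahead of the robot, y to its left, z up, the work surface at z = 0. Lengths are in mm, angles in rad, forces in N, time in s.
With the tool pointing down it reaches from about 400 to 875 mm from the base axis. Payload 4.4 kg.
Tool frame: the origin (TCP) lies on the centre line of the jaws, within the pads' length; the fingertips stand 19 mm ahead of it and the grasp point (between the pads) is the TCP; z points along the fingers, y is the line along which they close (so a half turn about z gives the same grasp; the last joint's range is limited). The gripper opens to 85 mm and grips with 20 to 120 N. Pads are 22 mm wide; open, the fingers measure 114 mm over their backs; the gripper's body (76 mm by 85 mm) begins 54 mm behind the grasp point. The pads swing forward as they close: fully open they stand 13 mm farther back than shut.
Start: joints at [-1.278, 0.628, 0.038, 1.517, -0.027, 0.996, -0.02], TCP at [228.226, 608.63, 250.313] pointing down, gripper open.
Joint ranges: [-3.06, 3.06], [-0.37, 2.12], [-1.25, 1.32], [0.18, 2.47], [-1.1, 4.24], [0.23, 1.98], [-2.94, 2.94]. Speed limits (rad/s): [2.57, 2.57, 3.14, 3.14, 3.14, 3.14, 3.14].

## Interface

Orientations are given as [roll, pitch, yaw] about the fixed x, y, z axes, in that order (R = Rz(yaw) Ry(pitch) Rx(roll)).
In Python, from cell import ctrl, viewer, silhouettes gives the robot as it stands.
- The arm moves only by the shell command python3 -m creep 'ROWS'. ROWS is JSON, a list of rows, each an object with "jaw": the gripper command: -1 is shut, 1 is fully open, values between are in proportion; "xyz": the shift along the tool's x, y, z in mm, a list of three; "angular": the turn, a rotation vector about the tool's x, y, z in rad, a list of three. In form: [{"jaw": jaw, "xyz": [tx, ty, tz], "angular": [rx, ry, rz]}, ...]. A call has 1 to 12 rows; each row is the pose to reach, as a shift and turn from the pose commanded when the call began, along the tool's axes at that moment; what a row does not reach only later rows make up. A row lasts 1/8 s, in which the tool goes at most 62.5 mm and 10.7 degrees, less where a joint would pass 70% of its speed; a pose out of reach is approached as far as the arm can. A call with a gripper value outside its range is refused whole. The fingers move at their own pace and stop on an object; the grip force is fixed at half the most. Time passes only in rows, so rows that repeat a pose let the fingers close. It gives the time, the measured TCP pose, the force, the opening and the grip force at its end, in the units of the state.
- ctrl.read_state(): the state, without advancing time (a new reading comes with each control period).
- viewer.get_image(name): name is "scene" or "top"; returns (picture, depth): 384x512x3 uint8, red, green, blue; 384x512 float32, mm along the optical axis (not along the pixel's ray), 0 where there is no reading.
- viewer.camera_model(name): a dict with "fx", "fy", "cx", "cy" (pixels), "T" (4x4, takes a point from camera to world coordinates). Camera axes: x right, y down, z forward; pixel columns grow to the right and rows downward; lengths in mm; the calibration is good to about 2 mm. A picture is of the moment at which its call begins. camera_model takes no time and is no camera call.
- ctrl.finish_job(): hands the job in; it is judged then, once.
Trained networks look in the newest picture that a camera, given by its name, has taken for a name from the list of things; names that differ only in an ending like _2 or _b are one class to them, and where a whole thing is asked for, a point or a joint stands for the part that bears it (a point fixed in the world has none). Each returns a list of dicts, best first, with "score" (0 to 1); they miss things now and then, are a little off and sometimes report something else, mostly with a low value. They report only what shows in the picture. A call takes as long as a camera call.
- silhouettes(camera, target): "pixels" (384x512 bool, what is visible of it) and "xy" ([column, row] in pixels, amid what is visible of it).
The state is a dict: "clock": time; "qpos": joint angles; "qd": joint speeds; "tau": joint torques, N m; "eef_pos": TCP position; "tool_rot": TCP orientation; "force": force on the tool from outside, world axes, zero at the start; "torque": the same for the moment, N m; "width": finger opening in mm; "gripper_force": force on a finger pad.
Only numpy, scipy, OpenCV 4.12 (cv2) and the standard library are available. Lean on these libraries where they do the work, as an engineer would, in place of code of your own. Each camera call takes 0.05 s, during which the arm holds its last target. There are 200 camera calls.

## Task

The shelf board of the small plywood bench rack has been left partly pulled out towards you, with a bin of parts standing on it. With your fingertips against its front lip, push the board gently back along its two rails until you feel the batten under its far edge drop into the notch in each rail and the board lies flat, then take your hand clear away. Do not lift the board or ram it, and leave the bin and the other things on the bench untouched.

Things in the scene. Friction and masses are not known exactly. Their poses are not given: they have to be found in the camera images.
- rack: Fixed plywood bench rack, open at front, back and top: two side panels 240 long, 12 thick, 165 high, 300 apart inside. Origin: centre of its underside, on the bench; x runs from front to back (the way the board is pushed in), y to the left. Along each panel a rail 22 wide, x = -120 to +120, its top 125 high, with one upright-walled notch in it, x = +67 to +93 and 10 deep.
- board: Loose plywood shelf board across the rails, 0.44 to 0.72 kg: panel 200 (x) by 292 (y) by 12 thick; origin: centre of its underside, x to the far edge. Along its front edge a lip 14 thick, from the underside to 26 above. Pulled out, it rides on the batten, far edge up by about 3 degrees, and slides with 4 to 16 N. Home, it lies flat at rack x = -12 to -4; at the start it is 45 to 85 short of that.
- lip (a point): Middle of the front face (towards the robot) of the board's lip, where it is pushed: board x = -100, 13 above the board's underside and 13 below the lip's top edge. Home, it is 138 high, at rack x = -112 to -104.
- batten_left (a point): Underside of the batten over the left rail (board x = +88, y = +139, z = -7). The batten, 18 wide in x and 7 high, crosses under the board's far edge from rail to rail. On the rail this point is about 125 high; dropped in the notch, 118 high and at rack x = +76 to +84. The notch's far wall then stops the push.
- batten_right (a point): The same over the right rail (board x = +88, y = -139, z = -7).
- bin: Dark grey open parts bin 100 (x) by 85 (y) by 60 high, standing loose on the board behind the lip, its front wall at least 60 behind the lip's front face. Not to be touched. Origin: centre of its underside.
- t_key: T-handled hex key lying on the bench right of the rack, yellow handle 114 long along its x, shank 130 to -y; origin at the middle of the handle, underside.
- driver: Red-handled screwdriver 200 long, 26 high at the handle, lying on the bench left of the rack; origin at mid-length on the bench, its x from handle to tip.
- lens: Black camera lens standing on the bench left of the rack, 66 across and 66 high; origin under its centre.
- wheel_bin: Dark grey bin 130 by 100 by 75 high with green wheels, on the bench right of the rack; origin under its centre.
- battery: Black tool battery 75 by 50 by 52 high on the bench in front of the rack, to the left; origin under its centre.
- gear: Green gear lying on the bench in front of the rack, to the right, 68 across and 16 high; origin under its centre.

How it is judged (in metres and radians):
At the end, for the whole second after the job is handed in: The batten's underside is at least 4 mm below the rail tops at both rails and between x = 72 and 88 mm of the rack, the board lies flat on the rails within 0.02 rad, its lip up at its proper height, at rest; the bin stands upright on it, at rest (z of each of batten_left, batten_right in the frame of rack below 0.121 m and x of batten_left in the frame of rack between 0.072 and 0.088 m and x of batten_right in the frame of rack between 0.072 and 0.088 m and angle between the z axis of board and the z axis of rack, either way round below 0.02 rad and z of lip in the frame of rack above 0.133 m and linear speed of each of board, bin below 0.01 m/s and angle between bin's own z axis and vertical below 0.1 rad and z of bin in the frame of board between 0.006 and 0.02 m); the robot touches nothing.
It fails at once if the board is lifted off the rails (its middle more than 20 mm, or an end of its batten more than 12 mm, above the rail tops) (height (world z) of board above 0.145 m or height (world z) of any of batten_left, batten_right above 0.137 m).
It fails at once if the board is rammed (more than 60 N between fingers and board) (contact force between the fingers and board above 60 N).
It fails at once if the bin on the board is touched by the robot or tips by more than 0.3 rad (contact force between any of the fingers, the arm and bin above 1 N or angle between bin's own z axis and vertical above 0.3 rad).
It fails at once if another thing on the bench is moved by more than 20 mm (distance of any of t_key, driver, lens, wheel_bin, battery, gear from where it was at the start of the episode above 0.02 m).
It also fails if it takes over 38 s, if anything falls off the work surface, if the arm or the gripper's body presses on something with over 40 N, if the wrist force passes 120 N, or if a joint passes its speed limit or range.

## Working session

There is one attempt and no reset: what is moved stays moved. The work goes in short steps, Python scripts to look and compute and a shell command to move; the robot and the scene stay as the last step left them, time stands still between calls to the robot, and variables do not carry over. Pictures are saved under pics/ and viewed, at most 10 in all, crops included, and the job is handed in when it is done.

```bash
mkdir -p pics; cat > h.py <<'E'
import numpy as np,cv2
from cell import ctrl,viewer,silhouettes
def cloud(cam,d):
    m=viewer.camera_model(cam);v,u=np.mgrid[:384,:512]
    P=np.stack([(u-m['cx'])/m['fx']*d,(v-m['cy'])/m['fy']*d,d],-1)
    T=np.array(m['T']);return P@T[:3,:3].T+T[:3,3]
E
python3 - <<'E'
from h import *
print(ctrl.read_state())
ims=[]
for c in('scene','top'):
    im,d=viewer.get_image(c);np.save(c+'.npy',cloud(c,d));np.save(c+'_d.npy',d)
    cv2.imwrite(f'pics/{c}0.png',im[...,::-1])
    for t in('board','rack','bin'):
        for r in silhouettes(c,t)[:2]:
            p=cloud(c,d)[r['pixels']&(d>0)]
            print(c,t,round(r['score'],2),r['xy'],r['pixels'].sum(),np.percentile(p,[2,50,98],axis=0).round().tolist() if len(p) else 0)
E
```

```text
{'clock': 0.0, 'qpos': array([-1.27779437,  0.62933914,  0.03843171,  1.51837112, -0.02701935,
        0.99631568, -0.02001018]), 'qd': array([-0.00098551, -0.00162435,  0.00147954, -0.00055575,  0.00072304,
       -0.00031812,  0.00016806]), 'tau': array([ 1.04537536e-03, -5.63392889e+01,  1.22661140e+00, -1.93440843e+01,
        1.11022271e-02,  1.04086709e-02, -2.20144607e-06]), 'eef_pos': array([228.00196516, 608.06271743, 249.39240647]), 'tool_rot': array([-3.13967681e+00,  2.93268745e-06,  2.78277820e+00]), 'force': array([ 0.85224957,  0.84844409, -0.22766677]), 'torque': array([-0.02076438,  0.00351755, -0.01671074]), 'gripper_force': 0.0, 'width': 84.86176179370459}
scene board 0.8 [250.1, 175.9] 4287 [[470.0, -150.0, 128.0], [590.0, 26.0, 140.0], [681.0, 136.0, 149.0]]
scene rack 0.56 [214.5, 219.7] 8734 [[552.0, -156.0, 12.0], [715.0, -1.0, 51.0], [780.0, 172.0, 165.0]]
scene bin 0.83 [234.6, 163.4] 1579 [[524.0, -39.0, 141.0], [599.0, 9.0, 172.0], [656.0, 56.0, 202.0]]
top board 0.81 [282.4, 189.6] 6957 [[470.0, -150.0, 134.0], [556.0, -23.0, 141.0], [671.0, 131.0, 151.0]]
top rack 0.78 [273.2, 127.5] 4481 [[541.0, -162.0, 18.0], [714.0, -0.0, 58.0], [770.0, 162.0, 169.0]]
top bin 0.97 [275.1, 164.3] 1364 [[550.0, -37.0, 145.0], [600.0, 5.0, 167.0], [649.0, 50.0, 205.0]]
top bin 0.27 [223.6, 230.5] 476 [[402.0, 96.0, 1.0], [434.0, 135.0, 40.0], [467.0, 170.0, 58.0]]
```

View pics/top0.png

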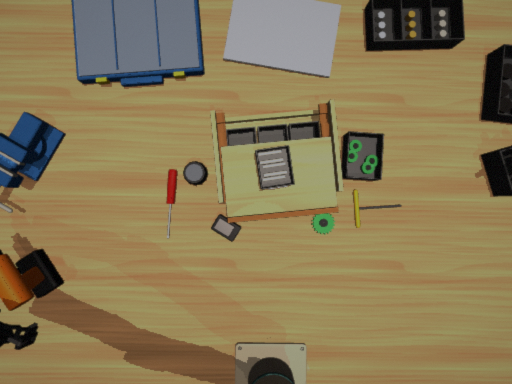

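View pics/scene0.png

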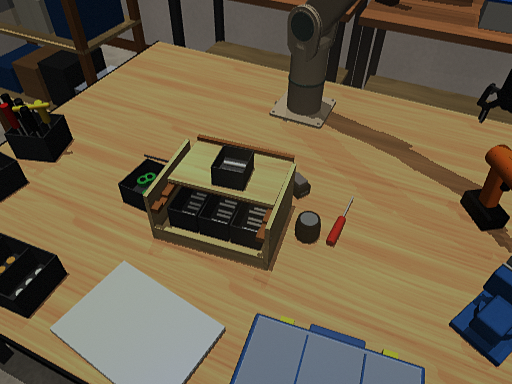

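```bash
python3 - <<'E'
from h import *
P=np.load('top.npy').reshape(-1,3);P=P[np.isfinite(P).all(1)]
# rack side panel tops z~165
for s in(1,-1):
    q=P[(abs(P[:,2]-166)<6)&(P[:,1]*s>110)&(P[:,1]*s<200)&(P[:,0]>480)&(P[:,0]<850)]
    l=cv2.fitLine(q[:,:2].astype(np.float32),1,0,.01,.01).ravel()
    print('panel',s,len(q),l,np.percentile(q,[1,50,99],axis=0).round(1).tolist())
# lip top
q=P[(P[:,2]>128)&(P[:,2]<160)&(P[:,0]<600)&(P[:,0]>430)&(abs(P[:,1])<155)]
for y in range(-140,150,20):
    c=q[abs(q[:,1]-y)<10]
    if len(c): f=c[c[:,0]<c[:,0].min()+16];print(y,c[:,0].min().round(1),f[:,2].max().round(1),np.median(f[:,2]).round(1))
E
```

```text
panel 1 440 [9.9374181e-01 1.1170151e-01 7.1941901e+02 1.6553267e+02] [[510.4, 138.4, 161.2], [627.5, 155.2, 165.9], [743.9, 171.1, 170.3]]
panel -1 455 [ 9.9403602e-01  1.0905251e-01  7.1768420e+02 -1.4799164e+02] [[545.0, -170.6, 160.5], [660.0, -154.1, 166.0], [777.6, -137.5, 171.0]]
-140 485.8 153.2 147.9
-120 482.9 154.8 148.7
-100 480.0 155.2 148.7
-80 477.2 152.6 149.0
-60 476.8 154.8 147.9
-40 473.9 154.6 148.8
-20 470.8 156.7 149.2
0 468.1 155.3 149.5
20 467.8 154.3 149.2
40 465.0 155.5 147.9
60 462.0 155.5 148.8
80 459.1 153.9 149.2
100 458.9 153.9 149.4
120 456.0 152.9 148.3
140 507.9 154.6 145.4
```

The top picture shows the rack at around (275,155), yawed about 0.11 rad. The board's lip runs from (228,217) to (338,207), and the bin sits well behind it at (274,167). In the scene view nothing blocks the front of the lip; the battery and gear are below pushing height. The lip is at about rack x = -174, so about 66 mm still to push.

I'll approach above and in front of the lip with the jaws open, so there are two contacts spread along the lip.

```bash
python3 -m creep '[{"jaw":1,"xyz":[-315,-265,0],"angular":[0,0,-0.15]},{"jaw":1,"xyz":[-315,-265,0],"angular":[0,0,-0.3]},{"jaw":1,"xyz":[-315,-265,0],"angular":[0,0,-0.469]},{"jaw":1,"xyz":[-315,-265,0],"angular":[0,0,-0.469]},{"jaw":1,"xyz":[-315,-265,0],"angular":[0,0,-0.469]},{"jaw":1,"xyz":[-315,-265,0],"angular":[0,0,-0.469]},{"jaw":1,"xyz":[-315,-265,0],"angular":[0,0,-0.469]},{"jaw":1,"xyz":[-416,-518,0],"angular":[0,0,-0.469]},{"jaw":1,"xyz":[-416,-518,0],"angular":[0,0,-0.469]},{"jaw":1,"xyz":[-416,-518,0],"angular":[0,0,-0.469]},{"jaw":1,"xyz":[-416,-518,0],"angular":[0,0,-0.469]},{"jaw":1,"xyz":[-416,-518,0],"angular":[0,0,-0.469]}]'
```

```text
clock: 1.9
eef_pos: [435.5, -26.6, 250.6]
tool_rot: [-3.14, 0.0, -3.038]
force: [-0.3, 1.2, -0.3]
width: 85.5
gripper_force: 0.0
```

```bash
python3 -m creep '[{"jaw":1,"xyz":[0,0,40],"angular":[0,0,0]},{"jaw":1,"xyz":[0,0,80],"angular":[0,0,0]},{"jaw":1,"xyz":[0,0,100],"angular":[0,0,0]},{"jaw":1,"xyz":[0,0,110],"angular":[0,0,0]},{"jaw":1,"xyz":[0,0,110],"angular":[0,0,0]}]'
python3 - <<'E'
from h import *
im,d=viewer.get_image('top');cv2.imwrite('pics/t1.png',cv2.resize(im[120:250,200:360,::-1],None,fx=5,fy=5)[:600])
print(ctrl.read_state()['force'],ctrl.read_state()['eef_pos'])
E
```

```text
clock: 2.52
eef_pos: [435.9, -22.5, 140.2]
tool_rot: [3.142, -0.0, -3.031]
force: [-0.5, -0.1, 0.7]
width: 85.3
gripper_force: 0.0
[-1.11156522 -0.26155257  0.89205595] [436.21902656 -22.41856095 140.6879006 ]
```

View pics/t1.png

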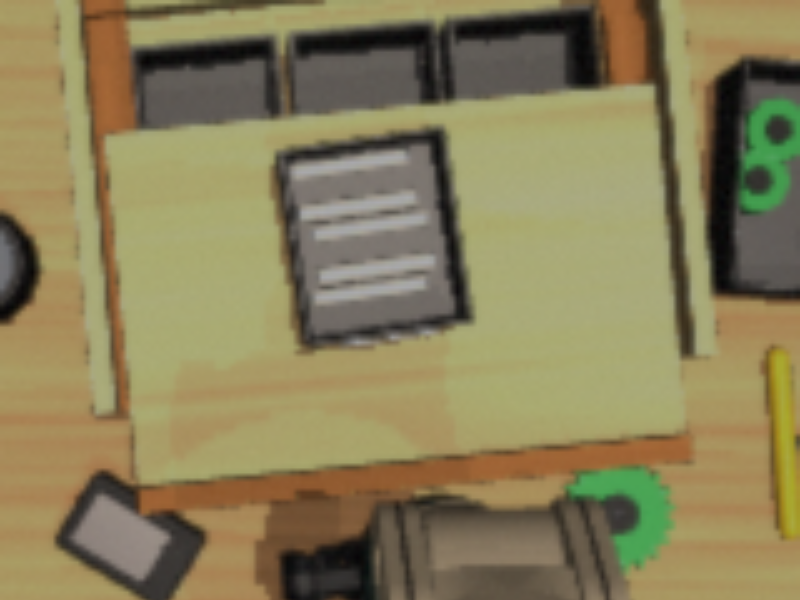

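The arm is in front of the lip at about (490,540) in the crop, with clear space before the bin at (370,235). Now I'll push slowly.

```bash
python3 -m creep '[{"jaw":1,"xyz":[-6,0,0],"angular":[0,0,0]},{"jaw":1,"xyz":[-12,0,0],"angular":[0,0,0]},{"jaw":1,"xyz":[-15,0,0],"angular":[0,0,0]},{"jaw":1,"xyz":[-18,0,0],"angular":[0,0,0]},{"jaw":1,"xyz":[-21,0,0],"angular":[0,0,0]},{"jaw":1,"xyz":[-24,0,0],"angular":[0,0,0]},{"jaw":1,"xyz":[-27,0,0],"angular":[0,0,0]},{"jaw":1,"xyz":[-30,0,0],"angular":[0,0,0]}]'
```

```text
clock: 3.58
eef_pos: [462.2, -19.5, 139.8]
tool_rot: [3.141, -0.007, -3.031]
force: [-7.9, 0.5, 5.2]
width: 85.6
gripper_force: 3.6
```

```bash
python3 -m creep '[{"jaw":1,"xyz":[-3,0,0],"angular":[0,0,0]},{"jaw":1,"xyz":[-6,0,0],"angular":[0,0,0]},{"jaw":1,"xyz":[-9,0,0],"angular":[0,0,0]},{"jaw":1,"xyz":[-12,0,0],"angular":[0,0,0]}]'
```

```text
clock: 4.08
eef_pos: [474.2, -18.2, 139.9]
tool_rot: [3.141, -0.007, -3.032]
force: [-6.7, -1.0, 5.2]
width: 85.6
gripper_force: 3.4
```

```bash
python3 -m creep '[{"jaw":1,"xyz":[-3,0,0],"angular":[0,0,0]},{"jaw":1,"xyz":[-6,0,0],"angular":[0,0,0]},{"jaw":1,"xyz":[-9,0,0],"angular":[0,0,0]},{"jaw":1,"xyz":[-12,0,0],"angular":[0,0,0]},{"jaw":1,"xyz":[-15,0,0],"angular":[0,0,0]},{"jaw":1,"xyz":[-18,0,0],"angular":[0,0,0]},{"jaw":1,"xyz":[-21,0,0],"angular":[0,0,0]},{"jaw":1,"xyz":[-24,0,0],"angular":[0,0,0]},{"jaw":1,"xyz":[-27,0,0],"angular":[0,0,0]},{"jaw":1,"xyz":[-30,0,0],"angular":[0,0,0]}]'
python3 - <<'E'
from h import *
im,d=viewer.get_image('top');P=cloud('top',d);cv2.imwrite('pics/t2.png',cv2.resize(im[120:240,200:360,::-1],None,fx=5,fy=5))
v=[ctrl.read_state()['force'].round(1).tolist()];print(v)
q=P.reshape(-1,3);ok=d.ravel()>0
# lip front away from the arm, rack frame
c,s=np.cos(.110),np.sin(.110);R=np.stack([(q[:,0]-644)*c+(q[:,1]-.5)*s,-(q[:,0]-644)*s+(q[:,1]-.5)*c,q[:,2]],1)[ok]
for y in(-125,-105,105,125):
    a=R[(abs(R[:,1]-y)<8)&(R[:,2]>118)&(R[:,2]<160)&(R[:,0]<-60)];print(y,a[:,0].min().round(1),np.median(a[a[:,0]<a[:,0].min()+14][:,2]).round(1))
E
```

```text
clock: 5.32
eef_pos: [504.3, -14.9, 139.9]
tool_rot: [3.141, -0.007, -3.032]
force: [-6.3, -1.3, 4.4]
width: 85.7
gripper_force: 3.2
[[-4.9, -0.5, 2.3]]
-125 -130.7 151.6
-105 -129.4 152.3
105 -592.7 140.7
125 -601.0 131.6
```

View pics/t2.png

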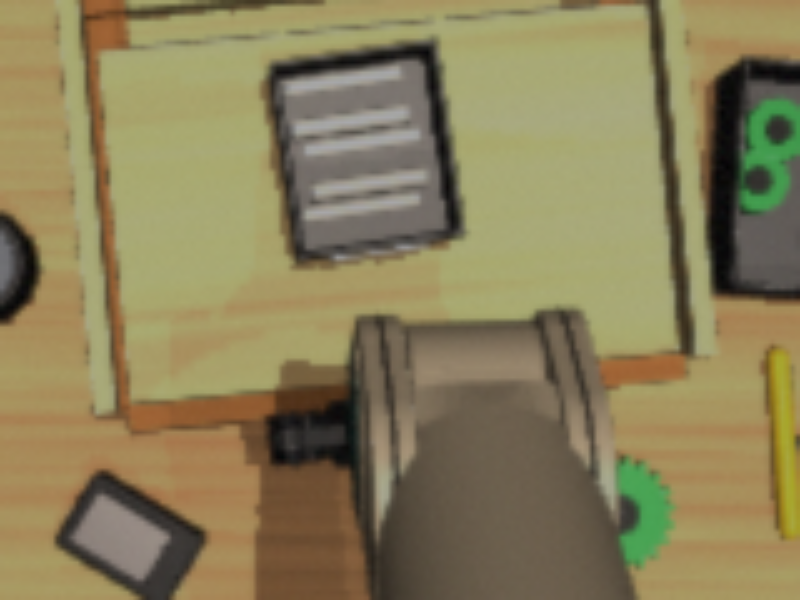

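The board is moving straight, with the lip edge from (130,430) to (690,365) and the bin well clear. About 18–26 mm remain, so I'll use finer steps.

```bash
python3 -m creep '[{"jaw":1,"xyz":[-2,0,0],"angular":[0,0,0]},{"jaw":1,"xyz":[-4,0,0],"angular":[0,0,0]},{"jaw":1,"xyz":[-6,0,0],"angular":[0,0,0]},{"jaw":1,"xyz":[-8,0,0],"angular":[0,0,0]},{"jaw":1,"xyz":[-10,0,0],"angular":[0,0,0]},{"jaw":1,"xyz":[-12,0,0],"angular":[0,0,0]},{"jaw":1,"xyz":[-14,0,0],"angular":[0,0,0]},{"jaw":1,"xyz":[-15,0,0],"angular":[0,0,0]}]'
```

```text
clock: 6.38
eef_pos: [519.8, -13.2, 139.9]
tool_rot: [3.141, -0.005, -3.032]
force: [-5.5, 0.7, 4.1]
width: 85.3
gripper_force: 2.8
```

```bash
python3 -m creep '[{"jaw":1,"xyz":[-1,0,0],"angular":[0,0,0]},{"jaw":1,"xyz":[-2,0,0],"angular":[0,0,0]}]'
```

```text
clock: 6.62
eef_pos: [521.8, -13.0, 139.9]
tool_rot: [3.141, -0.005, -3.032]
force: [-5.1, -0.9, 2.9]
width: 85.5
gripper_force: 1.7
```

```bash
python3 -m creep '[{"jaw":1,"xyz":[-1,0,0],"angular":[0,0,0]},{"jaw":1,"xyz":[-2,0,0],"angular":[0,0,0]}]'
```

```text
clock: 6.88
eef_pos: [525.0, -12.6, 139.9]
tool_rot: [3.141, -0.003, -3.032]
force: [-4.3, -0.6, 0.3]
width: 85.3
gripper_force: 1.9
```

```bash
python3 -m creep '[{"jaw":1,"xyz":[-1,0,0],"angular":[0,0,0]},{"jaw":1,"xyz":[-2,0,0],"angular":[0,0,0]}]'
```

```text
clock: 7.12
eef_pos: [528.3, -12.2, 140.0]
tool_rot: [3.142, -0.0, -3.031]
force: [-1.7, -0.8, -1.8]
width: 85.7
gripper_force: 1.4
```

```bash
cat > chk.py <<'E'
from h import *
im,d=viewer.get_image('top');P=cloud('top',d);cv2.imwrite('pics/last.png',cv2.resize(im[120:240,200:360,::-1],None,fx=5,fy=5))
print(ctrl.read_state()['force'].round(1))
q=P.reshape(-1,3)[d.ravel()>0];c,s=np.cos(.110),np.sin(.110)
R=np.stack([(q[:,0]-644)*c+(q[:,1]-.5)*s,-(q[:,0]-644)*s+(q[:,1]-.5)*c,q[:,2]],1)
for y in(-125,-105,105,125):
    a=R[(abs(R[:,1]-y)<8)&(R[:,2]>118)&(R[:,2]<175)&(abs(R[:,0])<140)]
    f=a[:,0].min();b=a[(a[:,0]>-80)&(a[:,0]<90)]
    k=np.polyfit(b[:,0],b[:,2],1);print(y,'front',f.round(1),'liptop',np.median(a[a[:,0]<f+12][:,2]).round(1),'slope',k.round(4),'far',b[:,0].max().round(1))
E
python3 chk.py
```

```text
[-1.7 -0.2 -2.1]
-125 front -120.0 liptop 125.0 slope [-1.200000e-03  1.382112e+02] far 89.3
-105 front -106.1 liptop 151.1 slope [-3.100000e-03  1.381644e+02] far 90.0
105 front -106.6 liptop 151.5 slope [-4.300000e-03  1.382104e+02] far 89.8
125 front -119.9 liptop 127.3 slope [-4.000000e-04  1.381193e+02] far 89.7
```

The board is flat: its slope is about 0 on both sides, its top is at 137–138 mm, and the lip is at rack x = -106. The batten is in both notches, so I'll back away.

```bash
python3 -m creep '[{"jaw":1,"xyz":[5,0,0],"angular":[0,0,0]},{"jaw":1,"xyz":[20,0,0],"angular":[0,0,0]},{"jaw":1,"xyz":[50,0,0],"angular":[0,0,0]},{"jaw":1,"xyz":[80,0,0],"angular":[0,0,0]},{"jaw":1,"xyz":[90,0,-40],"angular":[0,0,0]},{"jaw":1,"xyz":[90,0,-90],"angular":[0,0,0]},{"jaw":1,"xyz":[90,0,-110],"angular":[0,0,0]},{"jaw":1,"xyz":[90,0,-110],"angular":[0,0,0]},{"jaw":1,"xyz":[90,0,-110],"angular":[0,0,0]}]'; python3 chk.py
```

```text
clock: 8.3
eef_pos: [438.7, -22.1, 249.8]
tool_rot: [3.142, 0.0, -3.031]
force: [0.5, 0.1, 0.6]
width: 85.3
gripper_force: 0.0
[-0.2 -0.8 -0.2]
-125 front -120.0 liptop 125.7 slope [4.000000e-04 1.381506e+02] far 89.5
-105 front -105.8 liptop 153.2 slope [-2.100000e-03  1.380035e+02] far 89.7
105 front -106.4 liptop 151.4 slope [-3.000000e-04  1.381408e+02] far 89.7
125 front -119.9 liptop 126.0 slope [-8.000000e-04  1.381428e+02] far 89.9
```

View pics/last.png

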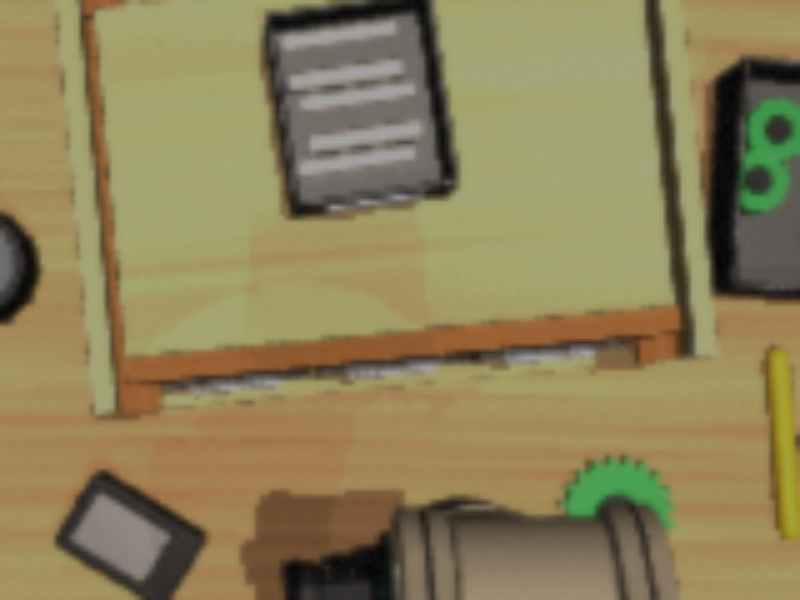

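The board lies flat and home, with its lip from (125,370) to (680,320). The bin is upright at (365,110), the other things are where they were, and the hand is clear.

```bash
python3 -c "from cell import ctrl;print(ctrl.finish_job())"
```

```text
the job is handed in; nothing more can be done
None
```

I pushed the board home and handed the job in after about 8 s: it measured flat on both rails with the lip at rack x ≈ -106 mm, force readings stayed under about 10 N, the bin was upright and the hand clear; the verdict itself was not shown.

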